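# Find the rubber cushion that has gone soft

## Task

One of the three rubber cushions on the bench has gone soft, though they look alike. Take the hardness tester off its rest and, working from left to right, press it squarely and centrally onto each cushion until its foot sits flat on the cup's rim, leaning on it with about 15 newtons for a second (never more than about 20), and read how far the pin sinks. Then stand the tester upright on the parking boss of the mount with the soft cushion and let go, leaving the pot, the tape and the eraser where they are.

Things in the scene. Friction and masses are not known exactly. Their poses are not given: they have to be found in the camera images.
- tester: hand hardness tester, loose, 0.25 to 0.35 kg, upright on its rest (same ring as a parking boss). Origin: centre of the foot's underside, z up. A sprung pin (5 mm thick) sticks out 10 mm below the foot; foot: disc 40 mm wide, 8 high; neck 24 mm wide; square black barrel 28 x 28 mm, sides along x and y, z = 24 to 88 mm: grip it at 55 to 75. Cap to 92 mm
- tester_pin (a joint): the reading, m: how far the pin is pushed up into the tester (0 out, 0.010 tip level with the foot, stop 0.012; 0.8 N + 800 N/m). A pointer on the barrel's -x side rises with it. With the foot flat on a cup's rim: sound cushion about 0.007 to 0.008 (sinks 2 to 3 mm, pin force 7 N), soft cushion about 0.003 (sinks about 7 mm, 3 N). Springs back when lifted
- mount_a_seat (a point): left mount (largest y): point on its cushion's axis, on the top of its fixed base plate (116 x 64 x 9 mm). Cushion: steel cup 42 mm across, opening 22 mm, filled with rubber 0.5 mm below the rim; the cup gives 1 mm per 8 N. The rim stands 23 to 30 mm above this point: shims differ, so feel for it. x points to the parking boss, z up
- mount_a_park (a point): left mount: centre of the top of its parking boss, 54 mm behind the cushion's axis on the same plate: a grey ring 44 mm across with a 16 mm hole for the pin, its flat top 23 mm above the bench. The tester stands on it by its foot
- mount_b_seat (a point): middle mount (middle y): point on its cushion's axis, on the top of its fixed base plate (116 x 64 x 9 mm). Cushion: steel cup 42 mm across, opening 22 mm, filled with rubber 0.5 mm below the rim; the cup gives 1 mm per 8 N. The rim stands 23 to 30 mm above this point: shims differ, so feel for it. x points to the parking boss, z up
- mount_b_park (a point): middle mount: centre of the top of its parking boss, 54 mm behind the cushion's axis on the same plate: a grey ring 44 mm across with a 16 mm hole for the pin, its flat top 23 mm above the bench. The tester stands on it by its foot
- mount_c_seat (a point): right mount (smallest y): point on its cushion's axis, on the top of its fixed base plate (116 x 64 x 9 mm). Cushion: steel cup 42 mm across, opening 22 mm, filled with rubber 0.5 mm below the rim; the cup gives 1 mm per 8 N. The rim stands 23 to 30 mm above this point: shims differ, so feel for it. x points to the parking boss, z up
- mount_c_park (a point): right mount: centre of the top of its parking boss, 54 mm behind the cushion's axis on the same plate: a grey ring 44 mm across with a 16 mm hole for the pin, its flat top 23 mm above the bench. The tester stands on it by its foot
- pot_white: bystander: white pigment pot, 58 mm across, 59 mm high, loose; origin centre of underside
- tape_small: bystander: small black roll of tape, 54 mm across, 19 mm high, lying flat, loose; origin centre of underside
- eraser: bystander: white eraser, 22 x 50 x 13 mm, loose; origin centre of underside
Mind the look-alikes: they are no part of the job. There is more than one size of the tester; the job needs the largest. Leave any turquoise look-alike of the part that bears mount_a_seat alone.

How it is judged:
On the way, in this order (a step that is already met when the one before it is completed fails the run):
1. the tester is pressed squarely on the left cushion: foot flat on the cup's rim with 3 to 22 N on the foot, within 7 mm of centre, tilted less than 0.06 rad, for half a second (horizontal distance between tester and mount_a_seat below 0.007 m and angle between tester's own z axis and vertical below 0.06 rad and value of joint tester_pin above 0.0015 m and contact force between tester_c0 and anything else between 3 and 22 N), for 0.5 s.
2. the tester is pressed squarely on the middle cushion: foot flat on the cup's rim with 3 to 22 N on the foot, within 7 mm of centre, tilted less than 0.06 rad, for half a second (horizontal distance between tester and mount_b_seat below 0.007 m and angle between tester's own z axis and vertical below 0.06 rad and value of joint tester_pin above 0.0015 m and contact force between tester_c0 and anything else between 3 and 22 N), for 0.5 s.
3. the tester is pressed squarely on the right cushion: foot flat on the cup's rim with 3 to 22 N on the foot, within 7 mm of centre, tilted less than 0.06 rad, for half a second (horizontal distance between tester and mount_c_seat below 0.007 m and angle between tester's own z axis and vertical below 0.06 rad and value of joint tester_pin above 0.0015 m and contact force between tester_c0 and anything else between 3 and 22 N), for 0.5 s.
At the end, for the whole second after the job is handed in: The tester stands free and at rest on the parking boss of the mount that holds the soft cushion: within 10 mm of the boss's centre, foot at most 4 mm off its top, tilted less than 0.06 rad (((horizontal distance between cushion_r_rubber_c0 and mount_a_seat below 0.02 m and horizontal distance between tester and mount_a_park below 0.01 m and z of tester in the frame of mount_a_park between -0.003 and 0.004 m) or (horizontal distance between cushion_r_rubber_c0 and mount_b_seat below 0.02 m and horizontal distance between tester and mount_b_park below 0.01 m and z of tester in the frame of mount_b_park between -0.003 and 0.004 m) or (horizontal distance between cushion_r_rubber_c0 and mount_c_seat below 0.02 m and horizontal distance between tester and mount_c_park below 0.01 m and z of tester in the frame of mount_c_park between -0.003 and 0.004 m)) and angle between tester's own z axis and vertical below 0.06 rad and linear speed of tester below 0.02 m/s); the robot touches nothing.
It fails at once if the tester's foot presses on a cushion's cup with more than 25 N (contact force between tester_c0 and anything else above 25 N and (horizontal distance between tester and mount_a_seat below 0.025 m or horizontal distance between tester and mount_b_seat below 0.025 m or horizontal distance between tester and mount_c_seat below 0.025 m)).
It fails at once if a bystander is moved more than 30 mm (distance of any of pot_white, tape_small, eraser from where it was at the start of the episode above 0.03 m).
It also fails if it takes over 58 s, if anything falls off the work surface, if the arm or the gripper's body presses on something with over 40 N, if the wrist force passes 120 N, or if a joint passes its speed limit or range.

## Robot

A 7-joint arm with a two-finger parallel gripper is mounted at the origin on a cart in front of the work surface, level with it; the furniture and walls round the work are solid. World frame = base frame: x ahead of the robot, y to its left, z up, the work surface at z = 0. Lengths are in m, angles in rad, forces in N, time in s.
With the tool pointing down it reaches from about 0.4 to 0.875 m from the base axis. Payload 19.3 kg.
Tool frame: the origin (TCP) lies at the very end of the fingers, on their centre line; the grasp point (between the pads) lies 19 mm behind it; z points along the fingers, y is the line along which they close (so a half turn about z gives the same grasp; the last joint's range is limited). The gripper opens to 85 mm and grips with 20 to 120 N. Pads are 22 mm wide; open, the fingers measure 114 mm over their backs; the gripper's body (76 mm by 85 mm) begins 54 mm behind the grasp point. The pads swing forward as they close: fully open they stand 13 mm farther back than shut.
Start: joints at [1.25, 0.521, -0.036, 1.599, 0.021, 1.021, -0.113], TCP at [0.155, -0.605, 0.201] pointing down, gripper open.
Joint ranges: [-2.91, 2.91], [-0.3, 2.13], [-1.5, 1.42], [0.17, 2.43], [-1.26, 4.41], [0.16, 1.93], [-2.52, 2.52]. Speed limits (rad/s): [1.89, 1.89, 2.39, 2.39, 3.01, 3.01, 3.01].

## Interface

Orientations are given as a unit quaternion [w, x, y, z].
In Python, from rig import * gives the robot as it stands. Calls block until the motion is done:
- reach(position, orientation): joint-space move of the TCP to a pose.
- move_linear(position, velocity=0.15, rot=None, contact_N=None): straight line of the TCP; rot=None keeps the orientation; velocity is the mean speed in m/s. With contact_N (N) it stops when the force on the tool has changed by that much, and returns True; else False.
- move_joints(angles): joint-space move.
- ungrasp() and grasp(force=None): open the fingers fully, or close them until they stop; force is the grip in N (None keeps the last).
- dwell(seconds).
- ik(position, orientation): joint angles nearest the present ones, or None.
- snapshot(name): name is "side" or "top"; returns the picture (480x640x3 uint8, red, green, blue); there is no depth.
- calibration(name): a dict with "intrinsics" (3x3 intrinsics, pixels), "extrinsics" (4x4, takes a point from camera to world coordinates). Camera axes: x right, y down, z forward; pixel columns grow to the right and rows downward; lengths in m; the calibration is good to about 2 mm. A picture is of the moment at which its call begins. calibration takes no time and is no camera call.
A pose or a line that the arm cannot do raises Unreachable and nothing moves.
- finish_job(): hands the job in; it is judged then, once.
Readings, each from a call of its own:
- current_time_s(): time.
- current_q(): joint angles.
- current_joint_vel(): joint speeds.
- current_tau(): joint torques, N m.
- current_tcp_pos(): TCP position.
- current_eef_rot(): TCP orientation.
- current_wrist_force(): force on the tool from outside, world axes, zero at the start.
- current_moment(): the same for the moment, N m.
- current_width(): finger opening in m.
- current_finger_force(): force on a finger pad.
Only numpy, scipy, OpenCV 4.12 (cv2) and the standard library are available. Lean on these libraries where they do the work, as an engineer would, in place of code of your own. Each camera call takes 0.05 s, during which the arm holds its last target. There are 200 camera calls.

## Working session

There is one attempt and no reset: what is moved stays moved. The work goes in short steps, each a Python script; the robot and the scene stay as the last script left them, time stands still between calls to the robot, and variables do not carry over. Pictures are saved under pics/ and viewed, at most 10 in all, crops included, and the job is handed in when it is done.

```bash
mkdir -p pics; python3 - <<'E'
from rig import *
import cv2,numpy as np
for n in("top","side"):
    c=calibration(n);print(n,np.round(c["intrinsics"],1).tolist(),np.round(c["extrinsics"],4).tolist())
    cv2.imwrite(f"pics/{n}0.png",cv2.cvtColor(snapshot(n),cv2.COLOR_RGB2BGR))
print(current_time_s(),current_eef_rot(),current_tcp_pos())
E
```

```text
top [[608.8, 0.0, 322.5], [0.0, 608.8, 237.9], [0.0, 0.0, 1.0]] [[0.515, -0.8327, 0.2035, 0.2063], [-0.8572, -0.5014, 0.1174, -0.1133], [0.0043, -0.235, -0.972, 1.8446], [0.0, 0.0, 0.0, 1.0]]
side [[450.1, 0.0, 319.9], [0.0, 450.1, 244.3], [0.0, 0.0, 1.0]] [[-0.9995, 0.0253, -0.0206, 0.6034], [0.0309, 0.5299, -0.8475, 1.2491], [-0.0106, -0.8477, -0.5304, 0.7842], [0.0, 0.0, 0.0, 1.0]]
0.1 [-4.97989773e-04  9.92152847e-01  1.25029880e-01 -9.93997320e-05] [ 0.15496143 -0.60514584  0.20029934]
```

View pics/top0.png

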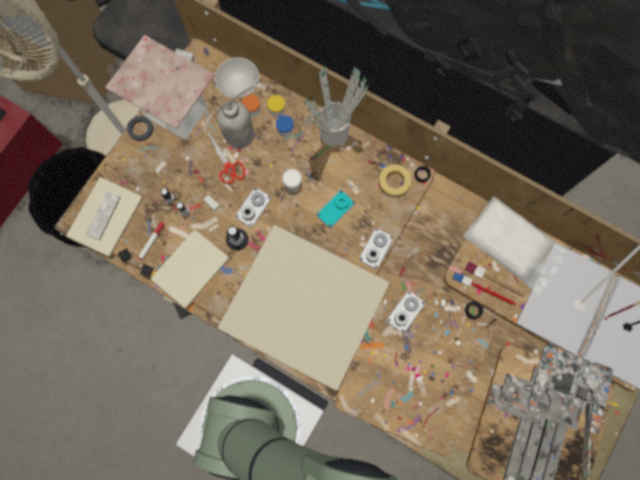

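View pics/side0.png

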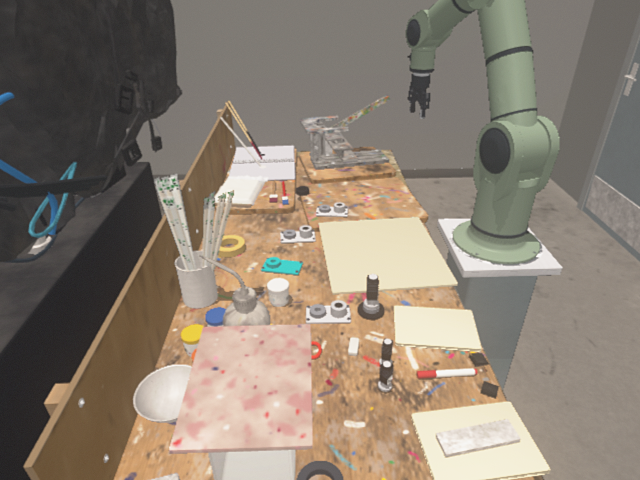

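The top view shows three white mounts at about (253,207), (376,247) and (405,311), and a turquoise look-alike at (336,209) to leave alone. The tester candidates are (236,238) on a dark rest, and two smaller ones at (181,210) and (167,195). The one at (236,238) (side view (372,297)) is the largest, so it fits. I'll confirm it in a crop.

```bash
cat > h.py <<'E'
from rig import *
import cv2,numpy as np
def ray(n,u,v):
    c=calibration(n);K=np.array(c["intrinsics"]);E=np.array(c["extrinsics"])
    return E[:3,3],E[:3,:3]@np.linalg.solve(K,[u,v,1])
def onz(n,u,v,z):
    o,d=ray(n,u,v);return (o+d*(z-o[2])/d[2])
def proj(n,p):
    c=calibration(n);E=np.linalg.inv(np.array(c["extrinsics"]));q=np.array(c["intrinsics"])@(E[:3,:3]@np.array(p)+E[:3,3]);return q[:2]/q[2]
E
python3 - <<'E'
from h import *
t=cv2.imread("pics/top0.png");s=cv2.imread("pics/side0.png")
def cr(i,x,y,w,h,k):return cv2.resize(i[y:y+h,x:x+w],None,fx=k,fy=k,interpolation=cv2.INTER_CUBIC)
a=cr(t,220,180,65,75,4);b=cr(t,350,225,80,75,4);
c=cr(s,290,265,120,130,3)[:300]
A=np.hstack([a,b]);
B=np.hstack([cr(s,300,265,100,75,4),cr(s,280,200,70,75,4)[:300]])
W=max(A.shape[1],B.shape[1])
p=lambda i:cv2.copyMakeBorder(i,0,0,0,W-i.shape[1],cv2.BORDER_CONSTANT)
cv2.imwrite("pics/crop1.png",np.vstack([p(A),p(B)]))
for u,v in[(253,207),(376,247),(405,311),(236,238)]:print(onz("top",u,v,.009).round(3))
E
```

```text
[0.564 0.347 0.009]
[ 0.651 -0.048  0.009]
[ 0.525 -0.222  0.009]
[0.452 0.338 0.009]
```

View pics/crop1.png

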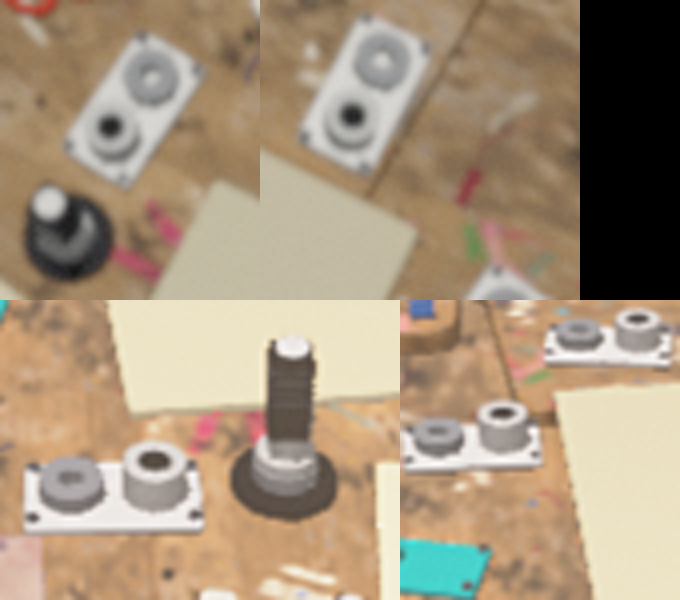

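The crop confirms it: the largest tester (black barrel, white cap, round foot) stands alone on its dark rest beside the left mount. Each mount has its boss on the +x side (behind) and its cup on the robot side. Next I measure them.

```bash
python3 - <<'E'
from h import *
t=cv2.imread("pics/top0.png");s=cv2.imread("pics/side0.png")
hsv=cv2.cvtColor(t,cv2.COLOR_BGR2HSV)
m=((hsv[...,1]<45)&(hsv[...,2]>95)).astype(np.uint8)
for (u,v) in[(253,207),(376,247),(405,311)]:
    w=np.zeros_like(m);w[v-26:v+27,u-26:u+27]=m[v-26:v+27,u-26:u+27]
    cs,_=cv2.findContours(w,cv2.RETR_EXTERNAL,cv2.CHAIN_APPROX_NONE)
    c=max(cs,key=cv2.contourArea)
    P=np.array([onz("top",x,y,.009)[:2] for x,y in c[:,0]],np.float32)
    (cx,cy),(a,b),th=cv2.minAreaRect(P*1000)
    # dark hole of the cup
    g=cv2.cvtColor(t,cv2.COLOR_BGR2GRAY).astype(float)
    f=np.zeros_like(m);cv2.drawContours(f,[cv2.convexHull(c)],-1,1,-1);f=cv2.erode(f,np.ones((5,5)))
    ys,xs=np.nonzero(f&(g<90));k=np.clip(100-g[ys,xs],0,None)
    print("plate",round(cx),round(cy),round(a),round(b),round(th,1),"rubber px",(k@xs/k.sum()).round(2),(k@ys/k.sum()).round(2),len(xs),
      onz("top",k@xs/k.sum(),k@ys/k.sum(),.035).round(4))
g=cv2.cvtColor(t,cv2.COLOR_BGR2GRAY)
np.set_printoptions(linewidth=200)
print(g[222:250,224:252])
g=cv2.cvtColor(s,cv2.COLOR_BGR2GRAY)
print(g[272:306:2,358:388])
E
```

```text
plate 565 348 67 118 88.3 rubber px 247.14 211.29 17 [0.5378 0.3483 0.035 ]
plate 649 -44 118 81 1.3 rubber px 372.74 253.46 17 [ 0.6225 -0.0506  0.035 ]
plate 513 -225 146 91 10.1 rubber px 401.47 317.36 22 [ 0.4984 -0.2202  0.035 ]
[[136 135 137 135 137 136 136 138 138 139 142 142 147 148 148 146 143 141 149 164 178 189 199 204 203 196 189 193]
 [135 138 138 136 138 136 135 136 139 140 141 144 143 147 146 148 145 143 140 144 157 169 187 198 199 186 171 179]
 [136 136 136 137 138 136 131 128 129 137 138 143 143 143 145 146 147 145 143 142 147 152 162 177 180 168 151 160]
 [138 136 134 136 134 130 124 116 120 125 133 137 140 139 140 145 148 149 149 145 148 146 150 153 156 151 151 160]
 [135 135 135 135 131 126 124 129 133 134 131 131 130 131 132 140 143 149 150 151 154 152 151 149 147 146 149 156]
 [137 136 136 134 133 136 152 170 176 171 154 131 120 118 117 124 134 141 147 153 155 155 156 155 149 147 146 143]
 [136 136 136 131 136 159 182 196 201 197 181 149 111  93  93 100 108 122 131 142 149 154 157 155 153 149 146 140]
 [132 133 132 124 145 182 198 206 210 208 198 168 117  72  64
[... 3746 characters left out ...]
 80  80  82  83  82  84  82  83  84  81  93 127 164 179 181 183 182 180 182 185 189]
 [168 160 145 138 139 146 146 138 108  81  79  82  84  81  84  83  83  82  82 117 158 174 174 175 179 182 181 179 182 189]
 [133 133 133 132 135 146 151 168 140  87  78  81  79  81  81  80  79  78  81 118 157 171 171 173 172 172 175 178 181 183]
 [121 118 127 130 131 140 187 219 189 133 112 117 122 126 124 122 120 116 115 137 160 167 169 173 175 176 173 172 172 176]
 [133 139 140 119  98 136 202 223 208 165 139 144 147 154 154 147 146 141 140 140 145 154 164 172 175 176 178 178 175 174]
 [148 113  85  79  85 131 170 203 221 194 169 170 171 170 165 150 142 158 170 162 139 103  83 104 145 166 172 172 175 176]]
```

```bash
cat >> h.py <<'E'
def tri(ut,us):
    A=[];b=[]
    for n,u in(("top",ut),("side",us)):
        o,d=ray(n,*u);d=d/np.linalg.norm(d);M=np.eye(3)-np.outer(d,d);A.append(M);b.append(M@o)
    p=np.linalg.lstsq(np.vstack(A),np.hstack(b),rcond=None)[0]
    return p,[np.linalg.norm(A[i]@p-b[i]) for i in(0,1)]
def spot(g,u,v,r,thr,dark=True):
    u0,v0=int(round(u)),int(round(v));w=g[v0-r:v0+r+1,u0-r:u0+r+1].astype(float)
    k=np.clip(thr-w if dark else w-thr,0,None)
    m=(k>0).astype(np.uint8);_,l=cv2.connectedComponents(m);k=k*(l==l[r,r]) 
    ys,xs=np.mgrid[-r:r+1,-r:r+1];return (u0+(k*xs).sum()/k.sum(),v0+(k*ys).sum()/k.sum()),int((k>0).sum())
E
python3 - <<'E'
from h import *
t=cv2.cvtColor(cv2.imread("pics/top0.png"),6);s=cv2.cvtColor(cv2.imread("pics/side0.png"),6)
for n,a,b in(("a",(247.1,211.3),(338.7,305)),("b",(372.7,253.5),(305.7,228)),("c",(401.5,317.4),(339.5,204.5))):
    pt,nt=spot(t,*a,6,110);ps,ns=spot(s,*b,5,120)
    p,e=tri(pt,ps);print(n,np.round(pt,2),nt,np.round(ps,2),ns,p.round(4),np.round(e,4),onz("top",*pt,.035).round(4),onz("side",*ps,.035).round(4))
    # boss: grey ring between plate-bright pixels, expected 54 mm behind
    q=onz("top",*pt,.035);
    for yaw in (0,):
        u=proj("top",[q[0]+.054,q[1],.023]).round().astype(int);print("boss guess",u);print(t[u[1]-6:u[1]+7,u[0]-8:u[0]+9])
pt,nt=spot(t,232,231,6,150,False);ps=(372.9,275.7)
print("cap",pt,nt,tri(pt,ps),onz("top",*pt,.115),onz("side",*ps,.115))
# rest disc
hs=(t[215:260,215:260]<85).astype(np.uint8)
E
```

```text
a [247.11 211.23] 22 [338.16 304.62] 25 [0.5371 0.3484 0.0356] [0.0007 0.0007] [0.5379 0.3485 0.035 ] [0.5364 0.3479 0.035 ]
boss guess [257 198]
[[146 157 176 193 197 191 178 170 175 180 184 185 189 184 180 167 154]
 [151 171 188 194 186 175 164 161 160 162 165 170 178 186 192 191 181]
 [162 184 194 186 172 159 153 152 150 152 154 156 165 176 192 202 200]
 [176 193 191 173 161 155 149 145 140 142 149 153 155 164 183 200 207]
 [189 194 181 165 154 148 136 128 129 133 140 147 152 158 173 193 205]
 [197 191 172 158 151 145 127 127 136 143 146 148 152 154 161 182 202]
 [202 187 166 152 149 147 133 149 171 176 168 157 153 152 155 173 200]
 [202 188 165 156 152 148 148 171 189 191 179 162 152 154 148 167 198]
 [206 191 168 155 150 152 158 176 189 186 171 159 154 151 149 165 197]
 [208 198 177 155 153 151 154 165 173 169 159 154 153 147 145 171 199]
 [210 203 186 162 148 150 152 156 158 156 155 154 148 139 148 184 203]
 [209 206 193 169 146 144 147 149 148 150 146 146 135 130 159 194 204]
 [206 206 199 179 156 140 136 143 139 135 132 130 133 144 174 198 200]]
b [372.71 253.43] 25 [305.09 2
[... 1681 characters left out ...]
49 154 161 182]
 [212 198 169 153 153 156 160 179 197 201 190 162 141 147 152 155 178]
 [212 198 163 149 152 157 164 181 199 206 201 177 151 147 152 157 174]
 [212 199 169 149 151 154 160 174 191 201 198 180 157 152 153 155 174]
 [212 204 180 156 148 153 156 161 173 182 181 169 155 151 154 155 174]
 [213 208 194 165 148 151 153 157 159 164 164 157 154 151 154 164 184]
 [213 211 204 180 152 141 148 153 153 154 152 153 153 153 157 175 192]]
cap (np.float64(231.81106533254857), np.float64(230.1636256621542)) 43 (array([0.45020554, 0.33544039, 0.11549897]), [np.float64(0.0013055169138279608), np.float64(0.001305516913827791)]) [0.45155951 0.33530594 0.115     ] [0.44884604 0.33519253 0.115     ]
```

```bash
cat >> h.py <<'E'
def Q(deg):
    a=np.radians(deg)/2;return [0,np.cos(a),np.sin(a),0]
YAW=-9.6
E
python3 - <<'E'
from h import *
for p in[(.4502,.3354,.2),(.537,.348,.14),(.6212,-.0505,.14),(.497,-.22,.14)]:print(np.round(ik(p,Q(YAW)),2) if ik(p,Q(YAW)) is not None else None)
reach([.4502,.3354,.22],Q(YAW));print(current_time_s())
move_linear([.4502,.3354,.066],.15);print(current_time_s(),current_wrist_force())
cv2.imwrite("pics/side1.png",cv2.cvtColor(snapshot("side"),4)[200:350,280:480].repeat(4,0).repeat(4,1))
E
```

```text
[-1.02  0.45  0.38  1.79 -0.2   0.95 -2.3 ]
[-0.91  0.64  0.38  1.63 -0.28  0.92 -2.17]
[ 0.11  0.59 -0.19  1.66  0.13  0.91 -1.86]
[ 0.38  0.47 -0.1   1.87  0.06  0.8  -1.49]
3.5333
4.7083 [-0.42579652  0.4258305   0.54541046]
```

View pics/side1.png

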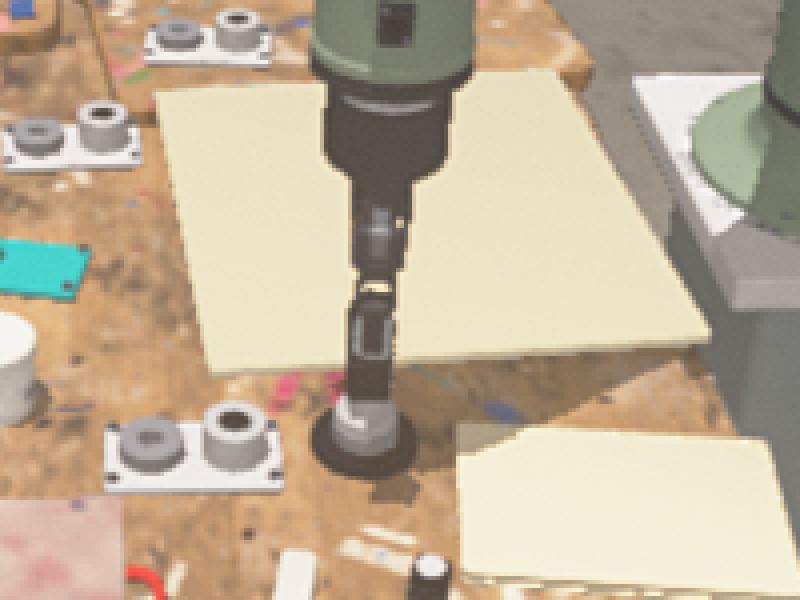

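The open fingers straddle the barrel, with the finger at crop (372,340) lined up on it, so I close and lift.

```bash
python3 - <<'E'
from h import *
grasp(80);print(current_time_s(),current_width(),current_wrist_force(),current_tcp_pos())
move_linear([.4502,.3354,.125],.12);dwell(.2);print(current_time_s(),current_width(),current_wrist_force(),current_moment())
for n in("top","side"):cv2.imwrite(f"pics/{n}2.png",cv2.cvtColor(snapshot(n),4))
t=cv2.imread("pics/top2.png")[190:260,210:280];s=cv2.imread("pics/side2.png")[230:330,330:430]
cv2.imwrite("pics/c2.png",np.hstack([cv2.resize(t,(400,400)),cv2.resize(s,(400,400))]))
E
```

```text
5.3417 0.02659947065453178 [-1.04848705 -0.61033743  9.6848826 ] [0.45050911 0.33569003 0.06656205]
6.1833 0.026805073960798714 [-0.03056802 -0.62547421 -3.39183284] [ 0.02836836  0.03924984 -0.0072935 ]
```

View pics/c2.png

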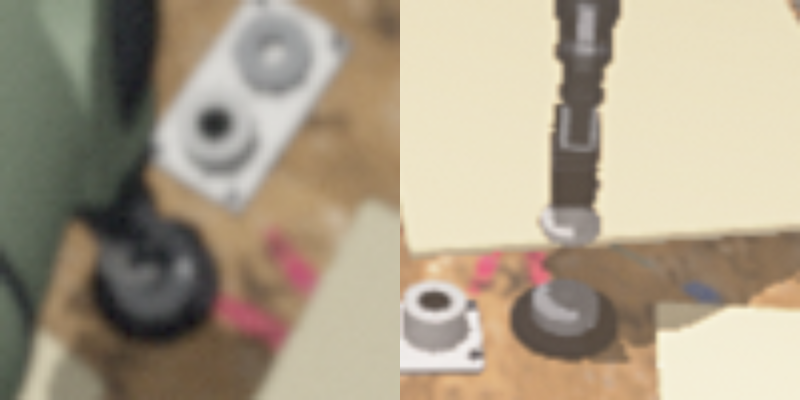

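```bash
cat >> h.py <<'E'
OFF=.0436
def press(n,x,y):
    reach([x,y,.125],Q(YAW));move_linear([x,y,.055+OFF],.12);dwell(.2)
    b=np.mean([current_wrist_force()[2] for _ in range(3)]);print("base",b,current_wrist_force(),current_tcp_pos(),current_time_s())
    hit=move_linear([x,y,.030+OFF],.025,contact_N=1.2)
    z0=current_tcp_pos()[2];z=z0;log=[]
    f=current_wrist_force()[2]-b
    print("hit",hit,z0-OFF,f)
    while f<12.5 and z>.024+OFF:
        z-=.001 if z0-z<.0065 else .0004
        move_linear([x,y,z],.02);f=current_wrist_force()[2]-b;log.append((round((current_tcp_pos()[2]-OFF)*1e3,2),round(f,2)))
    print(log)
    for i in range(4):
        dwell(.3);f=current_wrist_force()[2]-b
        print(current_time_s(),round(f,2),current_moment().round(3))
        if i<2 and abs(f-14)>1.5:z+=(f-14)/8000*.7;move_linear([x,y,z],.02)
    for c in("side","top"):cv2.imwrite(f"pics/{c}_{n}.png",cv2.cvtColor(snapshot(c),4))
E
python3 -c "
from h import *
press('a',.537,.348)"
```

```text
base -2.8479803584401897 [-0.62314808  1.37201734 -2.84798036] [0.53719279 0.34830509 0.09939025] 7.2917
hit True 0.042568788230507 1.5334611049636204
[(np.float64(41.5), np.float64(2.44)), (np.float64(40.57), np.float64(2.67)), (np.float64(39.59), np.float64(3.22)), (np.float64(38.58), np.float64(3.39)), (np.float64(37.56), np.float64(5.5)), (np.float64(36.57), np.float64(5.74)), (np.float64(35.56), np.float64(6.72)), (np.float64(35.22), np.float64(6.73)), (np.float64(34.94), np.float64(7.94)), (np.float64(34.68), np.float64(11.19)), (np.float64(34.43), np.float64(13.85))]
10.9167 12.7 [-0.255  0.441  0.035]
11.2167 12.77 [-0.249  0.359 -0.016]
11.5167 12.64 [-0.263  0.421  0.015]
11.8167 13.7 [-0.224  0.383  0.052]
```

The knee at 7 N says the left cushion is sound. I'll check centring once by eye.

```bash
python3 - <<'E'
from h import *
s=cv2.imread("pics/side_a.png")[250:330,290:390];t=cv2.imread("pics/top_a.png")[175:245,210:280]
cv2.imwrite("pics/c3.png",np.hstack([cv2.resize(s,(500,400),interpolation=2),cv2.resize(t,(300,400)[::-1] if 0 else (300,300),interpolation=2) if 0 else cv2.resize(t,(300,400))]))
E
```

```text
(no output)
```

View pics/c3.png

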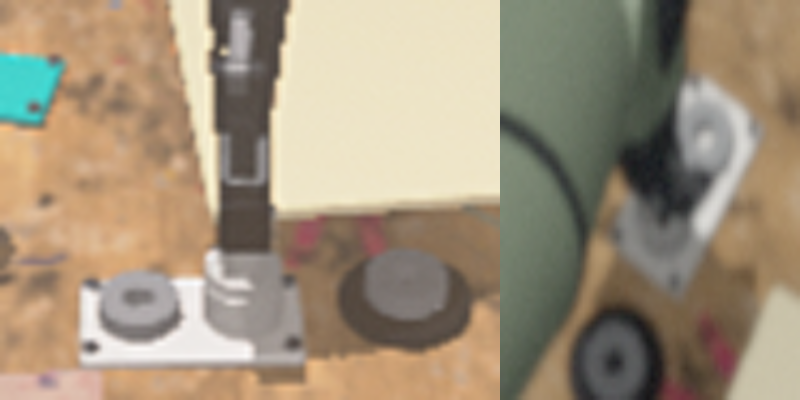

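The side view shows the foot (crop 205–280) flush and centred on the cup (207–280), so the same method goes on to the middle and right mounts.

```bash
cat > go.py <<'E'
from h import *
import sys
n,x,y=sys.argv[1],float(sys.argv[2]),float(sys.argv[3])
p=current_tcp_pos();move_linear([p[0],p[1],.17],.15)
reach([x,y,.17],Q(YAW));press(n,x,y)
E
python3 go.py b .6213 -.0503; python3 - <<'E'
from h import *
# parking boss centres from the clear first top picture: ring's outer edge (grey<178) on the white plate
g=cv2.imread("pics/top0.png",0)
S=8
for n,q in(("a",(.537,.348)),("b",(.6213,-.0503)),("c",(.497,-.22))):
    u=proj("top",[q[0]+.054,q[1],.023]);u0,v0=u.round().astype(int)
    w=cv2.resize(g[v0-14:v0+15,u0-14:u0+15],None,fx=S,fy=S,interpolation=cv2.INTER_CUBIC)
    c=cv2.HoughCircles(cv2.GaussianBlur(w,(0,0),4),cv2.HOUGH_GRADIENT,1,200,param1=60,param2=12,minRadius=48,maxRadius=64)
    if c is None:print(n,None);continue
    c=c[0,0];px=(u0-14+(c[0]+.5)/S-.5,v0-14+(c[1]+.5)/S-.5)
    p=onz("top",*px,.023);print(n,np.round(px,2),c[2]/S,p.round(4),np.round(np.hypot(p[0]-q[0],p[1]-q[1]),4))
E
```

```text
base -3.5055741611815594 [ 0.15320331 -0.27745969 -3.50557416] [ 0.62180023 -0.05031521  0.09959193] 15.0583
hit True 0.04375440601285838 2.833819069120216
[(np.float64(42.71), np.float64(3.18)), (np.float64(41.79), np.float64(3.91)), (np.float64(40.73), np.float64(5.17)), (np.float64(39.77), np.float64(6.28)), (np.float64(38.74), np.float64(5.42)), (np.float64(37.76), np.float64(6.73)), (np.float64(36.73), np.float64(6.85)), (np.float64(36.39), np.float64(7.34)), (np.float64(36.03), np.float64(8.34)), (np.float64(35.75), np.float64(10.59)), (np.float64(35.51), np.float64(12.45)), (np.float64(35.24), np.float64(14.1))]
18.9083 14.11 [0.098 0.229 0.035]
19.2083 14.51 [ 0.101  0.25  -0.03 ]
19.5083 13.83 [0.093 0.2   0.037]
19.8083 14.22 [0.108 0.231 0.038]
a None
b None
c None
```

The middle cushion's knee is also about 7–8 N, so it is sound. Now the right one.

```bash
python3 go.py c .497 -.2203; python3 - <<'E'
from h import *
g=cv2.imread("pics/top0.png",0).astype(np.float32)
for n,q in(("a",(.537,.348)),("b",(.6213,-.0503)),("c",(.497,-.22))):
    # ring's outer edge: strongest brightening along radii from the guessed centre, then ellipse->circle fit in world
    c=np.array([q[0]+.054,q[1]])
    for it in range(4):
        P=[]
        for a in np.linspace(0,2*np.pi,72,endpoint=False):
            r=np.arange(.016,.0285,.0005);uv=np.array([proj("top",[c[0]+k*np.cos(a),c[1]+k*np.sin(a),.023]) for k in r],np.float32)
            v=cv2.remap(g,uv[:,:1],uv[:,1:],cv2.INTER_CUBIC)[:,0];i=np.argmax(np.diff(v));P.append(c+r[i]*np.array([np.cos(a),np.sin(a)]))
        P=np.array(P);ok=np.ones(72,bool)
        for _ in range(5):
            s=np.linalg.lstsq(np.c_[2*P[ok],np.ones(ok.sum())],(P[ok]**2).sum(1),rcond=None)[0];R=np.sqrt(s[2]+s[0]**2+s[1]**2);e=abs(np.hypot(*(P-s[:2]).T)-R);ok=e<max(.0015,np.median(e)*1.5)
        c=s[:2]
    print(n,c.round(4),R.round(4),ok.sum(),"dist",np.hypot(*(c-q)).round(4),"yaw",np.degrees(np.arctan2(c[1]-q[1],c[0]-q[0])).round(1))
E
```

```text
base -4.370610215952906 [-0.37235591 -0.25810115 -4.37061022] [ 0.49751307 -0.22044677  0.09955396] 22.3833
hit True 0.039036157831498774 2.8707921441289717
[(np.float64(37.95), np.float64(3.25)), (np.float64(37.04), np.float64(3.36)), (np.float64(36.01), np.float64(3.53)), (np.float64(35.0), np.float64(3.63)), (np.float64(34.13), np.float64(7.0)), (np.float64(33.34), np.float64(12.63))]
24.8333 13.11 [ 0.266  0.223 -0.051]
25.1333 13.65 [ 0.209  0.21  -0.034]
25.4333 13.39 [0.225 0.218 0.025]
25.7333 12.32 [ 0.21   0.231 -0.042]Traceback (most recent call last):
  File "<stdin>", line 9, in <module>
  File "h.py", line 9, in proj
    c=calibration(n);E=np.linalg.inv(np.array(c["extrinsics"]));q=np.array(c["intrinsics"])@(E[:3,:3]@np.array(p)+E[:3,3]);return q[:2]/q[2]
ValueError: time passes only in moves, steps and waits
```

The right cushion's knee is at about 3.6 N, so it is the soft one. The script stopped on too many calibration calls, so I'll cache the calibration and locate its boss.

```bash
cat >> h.py <<'E'
import functools
calibration=functools.lru_cache(None)(calibration)
E
python3 - <<'E'
from h import *
g=cv2.imread("pics/top0.png",0).astype(np.float32)
for n,q in(("a",(.537,.348)),("b",(.6213,-.0503)),("c",(.497,-.22))):
    c=np.array([q[0]+.054,q[1]])
    for it in range(4):
        P=[]
        for a in np.linspace(0,2*np.pi,72,endpoint=False):
            r=np.arange(.016,.0285,.0005);uv=np.array([proj("top",[c[0]+k*np.cos(a),c[1]+k*np.sin(a),.023]) for k in r],np.float32)
            v=cv2.remap(g,uv[:,:1].copy(),uv[:,1:].copy(),cv2.INTER_CUBIC)[:,0];i=np.argmax(np.diff(v));P.append(c+r[i]*np.array([np.cos(a),np.sin(a)]))
        P=np.array(P);ok=np.ones(72,bool)
        for _ in range(5):
            s=np.linalg.lstsq(np.c_[2*P[ok],np.ones(ok.sum())],(P[ok]**2).sum(1),rcond=None)[0];R=np.sqrt(s[2]+s[0]**2+s[1]**2);e=abs(np.hypot(*(P-s[:2]).T)-R);ok=e<max(.0015,np.median(e)*1.5)
        c=s[:2]
    print(n,c.round(4),R.round(4),ok.sum(),"dist",np.hypot(*(c-q)).round(4),"yaw",np.degrees(np.arctan2(c[1]-q[1],c[0]-q[0])).round(1))
E
```

```text
a [0.5896 0.3451] 0.0218 51 dist 0.0526 yaw -3.1
b [ 0.6733 -0.0483] 0.0217 57 dist 0.052 yaw 2.2
c [ 0.5498 -0.226 ] 0.0215 61 dist 0.0531 yaw -6.5
```

```bash
python3 - <<'E'
from h import *
p=current_tcp_pos();move_linear([p[0],p[1],.11],.12)
x,y=.5506,-.2262
move_linear([x,y,.11],.1);move_linear([x,y,.034+OFF],.1);dwell(.2);print(current_wrist_force())
h=move_linear([x,y,.019+OFF],.015,contact_N=4);print(h,current_tcp_pos()[2]-OFF,current_wrist_force(),current_time_s())
for n in("side","top"):cv2.imwrite(f"pics/{n}_p.png",cv2.cvtColor(snapshot(n),4))
s=cv2.imread("pics/side_p.png")[150:230,290:390];t=cv2.imread("pics/top_p.png")[275:345,375:445]
cv2.imwrite("pics/c4.png",np.hstack([cv2.resize(s,(500,400)),cv2.resize(t,(300,300)) if 0 else cv2.resize(t,(300,400))]))
E
```

```text
[-0.68951905 -0.09265443 -3.62013609]
True 0.023044626647330535 [-0.46700848  1.21279251  8.74450434] 28.3333
```

View pics/c4.png

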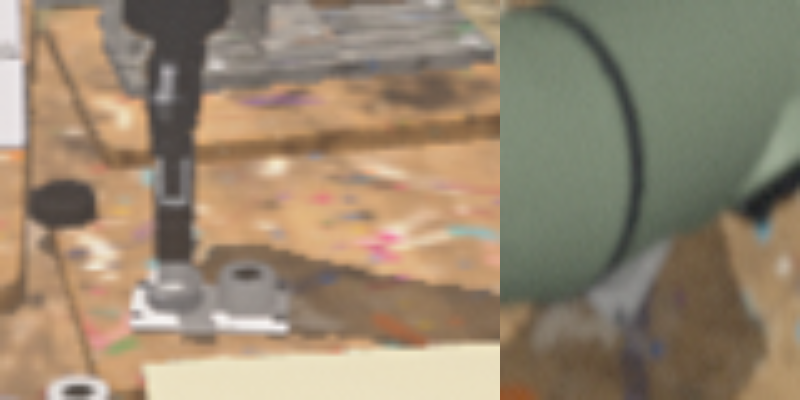

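The foot stopped at z = 23.0 mm, exactly the boss top, and sits over the ring (crop (172,290)). I release, retreat straight up and check.

```bash
python3 - <<'E'
from h import *
ungrasp();dwell(.2);p=current_tcp_pos();move_linear([p[0],p[1],.2],.12)
reach([.45,.1,.35],Q(YAW));dwell(.3)
for n in("side","top"):cv2.imwrite(f"pics/{n}_f.png",cv2.cvtColor(snapshot(n),4))
print(current_time_s(),current_wrist_force())
s=cv2.imread("pics/side_f.png");t=cv2.imread("pics/top_f.png")
cv2.imwrite("pics/c5.png",np.hstack([cv2.resize(s[150:230,290:390],(500,400)),cv2.resize(t[275:345,375:445],(300,400))]))
x,y=.5506,-.2262
print("expected cap",proj("top",[x,y,.115]),proj("side",[x,y,.115]))
E
```

```text
32.3 [0.92698239 0.3886375  0.23290642]
expected cap [415.88477485 299.69534402] [323.92981578 183.81070192]
```

View pics/c5.png

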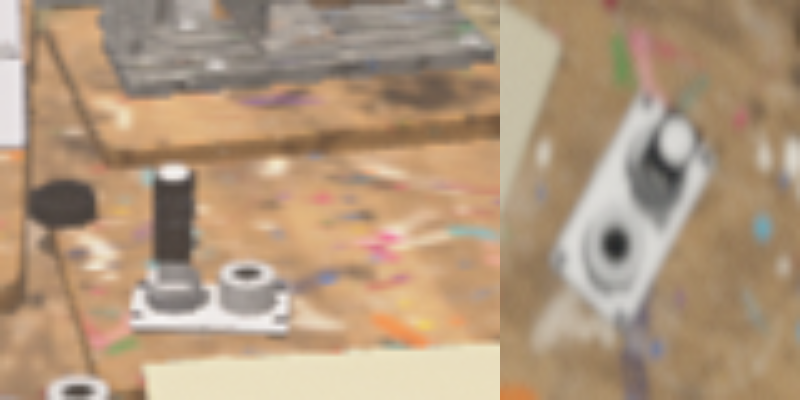

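The tester stands upright and centred on the right boss. Its cap is at top pixel (416.1, 299.5), against (415.9, 299.7) expected, so I hand in.

```bash
python3 -c "
from rig import *
print(finish_job())"
```

```text
the job is handed in; nothing more can be done
None
```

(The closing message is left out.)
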